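# Open a shielded vial pot and eject its vial

### The job

Unscrew the lid of the shielded vial pot, regripping as often as it takes until it comes free, and set it down flat on the bare table. Press the ejector lever gently down to its stop so that it pushes the vial up out of the pot, then take the raised vial and stand it upright in the steel tray. Do not tip the vial over, do not force the lever, and leave the other things where they are.

Things in the scene. Friction and masses are not known exactly. Their poses are not given: they have to be found in the camera images.
- stand: Grey stand fixed to the table with a round dark-steel pot (76 mm across, flat shoulder at z 123 mm, threaded neck above). Origin on the table under the pot's axis, z up; -x points from the pot to the lever's pad. Base plate 216 x 104 x 8 mm. Under the pot a rocker lever drives a plunger up through an ejector hole in the pot's floor. The well is 40 mm wide, 86 mm deep, its floor at z 64 mm.
- pot_mouth (a point): Centre of the pot's rim, 150 mm above the table, on the pot's axis (under the lid at the start). The neck is 49 mm across, 55 mm over its thread.
- lever_pad (a point): Centre of the top of the lever's black ribbed pad (40 x 44 mm), about 127 mm in front of the pot's axis and 64 mm up at the start. Press it from above: about 5 to 7 N moves it, its stop is 41 mm lower. It stays where it is left. Fully down it has raised the vial 35 mm, so the vial's top then stands 27 mm above the rim.
- lid: Fluted round steel screw lid, 66 mm across, 34 mm high, 0.3 to 0.5 kg. Origin at the centre of its lower edge (1 mm above the pot's shoulder when on), z up. Turn it anticlockwise seen from above: it does not climb, stops after about 115 to 145 degrees (varies unseen) and lifts off only in about the last 25 of these. Below the rim reach its skirt 26 mm, a plug 6 mm.
- vial: Amber glass vial, 36 mm across, 78 mm high, 0.08 to 0.15 kg, with a 28 mm wide, 16 mm high aluminium closure at its top. Origin at the centre of its base, z up. It stands in the pot, its top 8 mm below the rim, with only 2 mm of room round it.
- tray: Shallow steel dispensing tray fixed to the table, 220 mm (x) by 150 mm (y), walls 3 mm thick and 18 mm high, floor 3 mm thick. Origin under its centre, z up. A syringe lies in it along its +y side; the rest is free.
- syringe: Bystander: syringe 120 mm long, 18 mm across, lying in the tray along the tray's x about 47 mm to the +y side of its centre. Origin under its middle.
- label_roll: Bystander: roll of labels 70 mm across, 30 mm high, lying flat. Origin under its centre.
- carton: Bystander: small medicine carton 88 x 50 x 22 mm, lying flat. Origin under its centre.
- small_vial: Bystander: standing vial 26 mm across, 53 mm high. Origin under its centre.
- pick_bin: Blue picking bin, fixed, 155 mm (x) by 214 mm (y) and 159 mm tall, at the back right of the table. Origin under its centre. Keep the gripper clear of it.
- marker: Bystander: marker pen 135 mm long, 16 mm thick, lying. Origin under its middle. The table between it and the stand, round x 0.46, y -0.20, is always bare.
Mind the look-alikes: they are no part of the job. What is shaped like the lid but blue or purple is not meant.

How it is judged:
On the way, in this order (a step that is already met when the one before it is completed fails the run):
1. the lid is off and lies flat on the table (height (world z) of lid below 0.045 m and horizontal distance between lid and pot_mouth above 0.07 m and (angle between lid's own z axis and vertical below 0.15 rad or angle between lid's own z axis and vertical above 2.99 rad) and contact force between the fingers and lid below 0.3 N), for 0.2 s.
2. the ejector has pushed the vial up by at least 25 mm, the fingers not touching it (z of vial in the frame of stand above 0.089 m and horizontal distance between vial and pot_mouth below 0.01 m and contact force between the fingers and vial below 0.3 N), for 0.2 s.
At the end, for the whole second after the job is handed in: The vial stands upright (within 6 degrees) and still on the tray's floor, its centre at least 12 mm inside the walls; the lid lies flat (either way up, within 8 degrees) and still on the table, its centre 70 mm or more from the pot's axis (x of vial in the frame of tray between -0.095 and 0.095 m and y of vial in the frame of tray between -0.062 and 0.062 m and z of vial in the frame of tray below 0.01 m and angle between vial's own z axis and vertical below 0.1 rad and linear speed of each of vial, lid below 0.02 m/s and height (world z) of lid below 0.045 m and horizontal distance between lid and pot_mouth above 0.07 m and (angle between lid's own z axis and vertical below 0.15 rad or angle between lid's own z axis and vertical above 2.99 rad)); the robot touches nothing.
It fails at once if the vial is tipped by more than 40 degrees (angle between vial's own z axis and vertical above 0.7 rad).
It fails at once if the lever or stand is pushed with more than 70 N (contact force between the fingers and stand above 70 N).
It fails at once if a bystander is moved by more than 30 mm (distance of any of label_roll, carton, small_vial, marker, syringe from where it was at the start of the episode above 0.03 m).
It also fails if it takes over 67 s, if anything falls off the work surface, if the arm or the gripper's body presses on something with over 40 N, if the wrist force passes 120 N, or if a joint passes its speed limit or range.

### The arm

A 6-joint arm with a two-finger parallel gripper is mounted at the origin on the work surface; the furniture and walls round the work are solid. World frame = base frame: x ahead of the robot, y to its left, z up, the work surface at z = 0. Lengths are in m, angles in rad, forces in N, time in s.
With the tool pointing down it reaches from about 0.325 to 0.9 m from the base axis. Payload 6.1 kg.
Tool frame: the origin (TCP) lies on the centre line of the jaws, within the pads' length; the fingertips stand 11 mm ahead of it and the grasp point (between the pads) lies 8 mm behind it (arm.nose_length is the distance from the TCP to the fingertips, in m); z points along the fingers, y is the line along which they close (so a half turn about z gives the same grasp; the last joint's range is limited). The gripper opens to 85 mm and grips with 20 to 120 N. Pads are 22 mm wide; open, the fingers measure 114 mm over their backs; the gripper's body (76 mm by 85 mm) begins 54 mm behind the grasp point. The pads swing forward as they close: fully open they stand 13 mm farther back than shut.
Start: joints at [-1.264, 0.22, 1.526, -0, 1.395, -0.126], TCP at [0.262, -0.567, 0.242] pointing down, gripper open.
Joint ranges: [-2.98, 2.98], [-0.91, 2.08], [0.09, 2.57], [-1.24, 4.39], [0.2, 2.65], [-2.68, 2.68]. Speed limits (rad/s): [2.57, 2.57, 3.01, 3.14, 3.14, 3.14].

### API

Orientations are given as a rotation vector (axis times angle).
In Python, from cell import arm, grab_frame, job gives the robot as it stands.
- The arm moves only by the shell command python3 -m creep 'ROWS'. ROWS is a JSON object whose one key "steps" holds a list of rows, each a list of 3 entries, a list of its own where there are three numbers: the finger opening in mm, from 0 to 85.4, then the shift along the tool's x, y, z in mm, then the turn about the tool's z in rad. In form: {"steps": [[hand, [tx, ty, tz], twist], ...]}. A call has 1 to 12 rows; each row is the pose to reach, as a shift and turn from the pose commanded when the call began, along the tool's axes at that moment; what a row does not reach only later rows make up. A row lasts 1/10 s, in which the tool goes at most 50 mm and 8.59 degrees, less where a joint would pass 70% of its speed; a pose out of reach is approached as far as the arm can. A call with a gripper value outside its range is refused whole. The fingers move at their own pace and stop on an object; the grip force is fixed at half the most. Time passes only in rows, so rows that repeat a pose let the fingers close. It gives the time, the measured TCP pose, the force, the opening and the grip force at its end, in the units of the state.
- arm.sense(): the state, without advancing time (a new reading comes with each control period).
- grab_frame(name): name is "side" or "top" or "wrist"; returns a dict with "img" (400x640x3 uint8, red, green, blue), "intrinsics" (3x3 intrinsics, pixels), "extrinsics" (4x4, takes a point from world to camera coordinates); the wrist camera has in their place "tool_from_camera" (4x4, takes a point from camera to tool coordinates, whose origin is the TCP and whose axes are the flange's). Camera axes: x right, y up, looking along -z (the intrinsics and any distortion apply to the point x, -y, -z); pixel columns grow to the right and rows downward; lengths in m; the calibration is good to about 2 mm. A picture is of the moment at which its call begins: read the wrist's pose just before it. There is no depth.
- job.sign_off(): hands the job in; it is judged then, once.
The state is a dict: "t": time; "joint_positions": joint angles; "joint_velocities": joint speeds; "effort": joint torques, N m; "tool_pos": TCP position; "orientation": TCP orientation; "force": force on the tool from outside, world axes, zero at the start; "moment": the same for the moment, N m; "opening": finger opening in m; "grasp_force": force on a finger pad.
Only numpy, scipy, OpenCV 4.12 (cv2) and the standard library are available. Lean on these libraries where they do the work, as an engineer would, in place of code of your own. Each camera call takes 0.05 s, during which the arm holds its last target. There are 200 camera calls.

## Working session

There is one attempt and no reset: what is moved stays moved. The work goes in short steps, Python scripts to look and compute and a shell command to move; the robot and the scene stay as the last step left them, time stands still between calls to the robot, and variables do not carry over. Pictures are saved under pics/ and viewed, at most 12 in all, crops included, and the job is handed in when it is done.

```bash
ls; mkdir -p pics; python3 - <<'E'
from cell import arm, grab_frame
import cv2,numpy as np
s=arm.sense();print(s)
for n in("top","side"):
    f=grab_frame(n);cv2.imwrite(f"pics/{n}0.png",f["img"][:,:,::-1]);np.savez(f"pics/{n}0.npz",**{k:v for k,v in f.items()})
    print(n,f["intrinsics"],f["extrinsics"],f.keys())
E
```

```text
pics
{'t': 0.0, 'joint_positions': array([-1.26411302e+00,  2.21272162e-01,  1.52760519e+00,  3.01369746e-06,
        1.39471726e+00, -1.26094917e-01]), 'joint_velocities': array([-0.00027264,  0.00127821, -0.00091568, -0.00040746,  0.00025524,
        0.00019746]), 'effort': array([ 1.85589503e-03, -4.96889949e+01, -3.89397776e+01, -5.16148566e-05,
        1.08857715e-02,  1.82702570e-05]), 'tool_pos': array([ 0.26194257, -0.56681129,  0.24117385]), 'orientation': array([-3.06638045e+00, -6.74084656e-01,  2.78741364e-04]), 'force': array([ 0.1388351 , -0.34664734, -0.33392425]), 'moment': array([-0.05269355,  0.05961615,  0.01630416]), 'grasp_force': 0.0, 'opening': 0.08546015460427342}
top [[407.61073254   0.         317.45528448]
 [  0.         407.61073254 194.78205332]
 [  0.           0.           1.        ]] [[ 1.62308746e-03 -9.99998669e-01 -1.65348748e-04  1.20100664e-02]
 [ 9.97463176e-01  1.60720487e-03  7.11662138e-02 -5.31685740e-01]
 [-7.11658534e-02 -2.80438277e-04  9.97464457e-01 -1.19142739e+00]
 [ 0.00000000e+00  0.00000000e+00  0.00000000e+00  1.00000000e+00]] dict_keys(['img', 'intrinsics', 'extrinsics'])
side [[385.14164349   0.         313.31646814]
 [  0.         385.14164349 203.25004369]
 [  0.           0.           1.        ]] [[-0.88503656 -0.46543406  0.00902288  0.45200567]
 [ 0.22493382 -0.41058804  0.88364146 -0.21295917]
 [-0.40757215  0.78408456  0.46807729 -0.75449785]
 [ 0.          0.          0.          1.        ]] dict_keys(['img', 'intrinsics', 'extrinsics'])
```

View pics/top0.png

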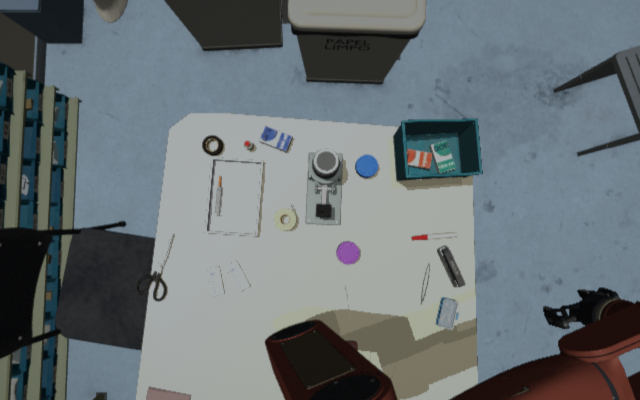

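View pics/side0.png

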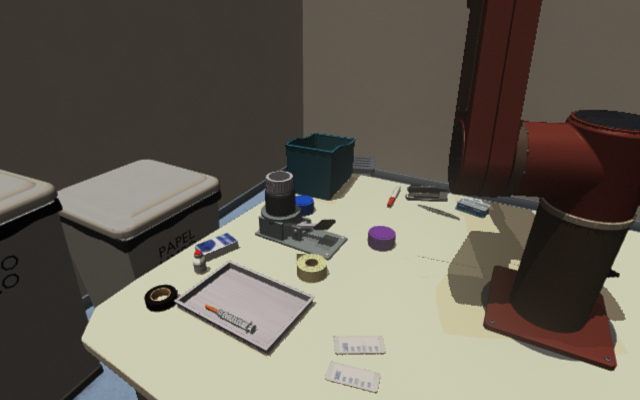

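The top view shows the lid at about (326,163), the lever pad at (324,212), the tray centred near (236,198), the label roll at (286,219), the marker at (434,237), and blue and purple decoys at (367,166) and (348,252). The side view agrees with this layout.

```bash
cat > h.py <<'E'
import numpy as np,cv2
from scipy.spatial.transform import Rotation as R
def ray(K,X,u,v,z):
    d=X[:3,:3].T@np.array([(u-K[0,2])/K[0,0],-(v-K[1,2])/K[1,1],-1]); o=-X[:3,:3].T@X[:3,3]
    return o+d*(z-o[2])/d[2]
def proj(K,X,p):
    c=X[:3,:3]@np.asarray(p)+X[:3,3]; return K[0,2]+K[0,0]*c[0]/-c[2],K[1,2]-K[1,1]*c[1]/-c[2]
def wrist_ext(f,s):
    T=np.eye(4);T[:3,:3]=R.from_rotvec(s["orientation"]).as_matrix();T[:3,3]=s["tool_pos"]
    return np.linalg.inv(T@f["tool_from_camera"])
E
python3 - <<'E'
from h import *
f=np.load("pics/top0.npz");K,X,im=f["intrinsics"],f["extrinsics"],f["img"]
for n,u,v,z in[("lid",326,160,.158),("pad",324,211,.064),("base_tl",308,152,.008),("base_tr",341,152,.008),("base_bl",306,223,.008),("base_br",340,224,.008),("tray tl",214,160,.018),("tr",265,161,.018),("bl",208,234,.018),("br",260,236,.018),("roll",286,219,.03),("purple",348,252,.034),("blue",367,166,.034),("marker",434,237,.01),("smallvial",249,145,.05),("carton",276,138,.02)]:print(n,ray(K,X,u,v,z).round(3))
print(proj(K,X,[.46,-.2,0]))
cv2.imwrite("pics/crop1.png",cv2.resize(im[110:270,190:390,::-1],None,fx=4,fy=3.75,interpolation=cv2.INTER_CUBIC)[:600])
c=[.262,-.567,.241];print(R.from_rotvec([-3.066,-.674,0]).as_matrix().round(3))
g=np.load("pics/side0.npz")
E
```

```text
lid [ 0.614 -0.01   0.158]
pad [ 0.482 -0.006  0.064]
base_tl [0.662 0.042 0.008]
base_tr [ 0.662 -0.058  0.008]
base_bl [0.448 0.047 0.008]
base_br [ 0.445 -0.054  0.008]
tray tl [0.635 0.322 0.018]
tr [0.633 0.17  0.018]
bl [0.415 0.336 0.018]
br [0.41  0.182 0.018]
roll [0.46  0.105 0.03 ]
purple [ 0.364 -0.076  0.034]
blue [ 0.616 -0.133  0.034]
marker [ 0.407 -0.333  0.01 ]
smallvial [0.675 0.213 0.05 ]
carton [0.702 0.137 0.02 ]
(np.float64(388.30020085916135), np.float64(219.14801342306143))
[[ 0.908  0.419 -0.001]
 [ 0.419 -0.908  0.002]
 [ 0.001 -0.002 -1.   ]]
```

View pics/crop1.png

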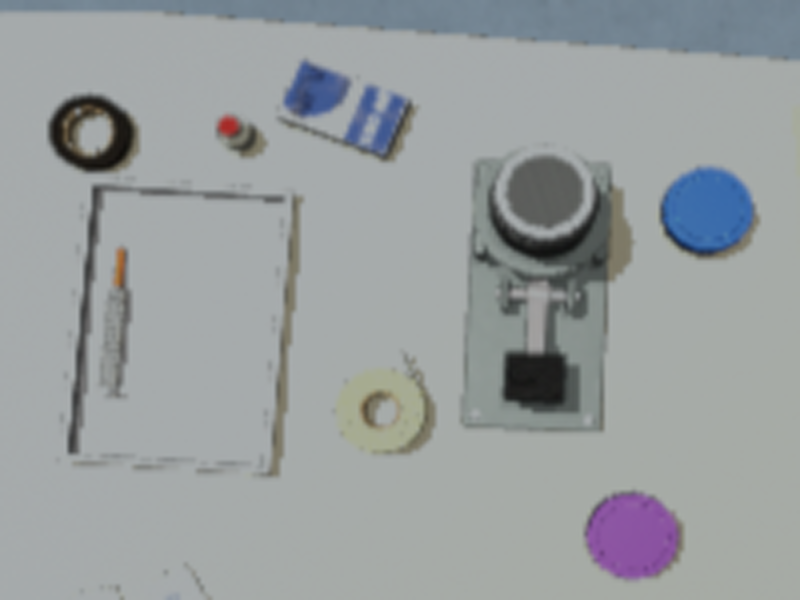

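The zoomed crop confirms the fluted grey lid at about (547,195) in the crop, which is (326.8,162) in the full image. The pad is at (535,378). Lid to pad comes out at about 127 mm, which matches the given distance. I'll fly above the lid now.

```bash
python3 -m creep '{"steps": [[85,[40,-26,-5],0.12],[85,[80,-52,-10],0.24],[85,[120,-79,-20],0.36],[85,[160,-105,-30],0.48],[85,[200,-131,-40],0.6],[85,[240,-157,-40],0.72],[85,[280,-183,-40],0.84],[85,[320,-210,-40],0.96],[85,[360,-236,-40],1.08],[85,[400,-262,-40],1.2],[85,[440,-288,-40],1.28],[85,[480,-314,-40],1.28]]}'; python3 -c "
from cell import arm;from h import *
s=arm.sense();print(arm.nose_length,s['joint_positions'].round(2));M=R.from_rotvec(s['orientation']).as_matrix();print(M.round(3),1000*M.T@(np.array([.609,-.012,.28])-s['tool_pos']))"
```

```text
t: 1.3
tool_pos: [0.5667, -0.079, 0.2819]
orientation: [2.862, -1.294, -0.001]
force: [-0.7, -0.6, 0.3]
opening: 0.0848
grasp_force: 0.0
0.011 [-0.28  0.07  1.62 -0.    1.45  2.14]
[[ 0.66  -0.751 -0.   ]
 [-0.751 -0.66   0.   ]
 [-0.     0.    -1.   ]] [-22.39763957 -76.0555552    1.93126268]
```

```bash
python3 -m creep '{"steps": [[85,[-11,-38,0],0],[85,[-22,-76,0],0],[85,[-22,-76,0],0],[85,[-22,-76,0],0],[85,[-22,-76,0],0]]}'; python3 - <<'E'
from cell import arm,grab_frame
from h import *
s=arm.sense();f=grab_frame("wrist");X=wrist_ext(f,s);K=f["intrinsics"]
np.savez("pics/w1.npz",img=f["img"],K=K,X=X)
cv2.imwrite("pics/w1.png",f["img"][:,:,::-1])
print(s["tool_pos"],s["joint_positions"].round(2),f["tool_from_camera"].round(3))
print(proj(K,X,[.609,-.012,.158]))
E
```

```text
t: 1.8
tool_pos: [0.608, -0.0149, 0.2819]
orientation: [2.863, -1.292, -0.001]
force: [-0.6, -0.1, -0.5]
opening: 0.0851
grasp_force: 0.0
[ 0.60802876 -0.01488923  0.28185093] [-0.15  0.16  1.52 -0.    1.46  2.26] [[-0.001  0.947  0.322  0.083]
 [ 1.     0.001 -0.     0.001]
 [-0.001  0.322 -0.947 -0.131]
 [ 0.     0.     0.     1.   ]]
(np.float64(312.65576980358344), np.float64(194.66427246614978))
```

View pics/w1.png

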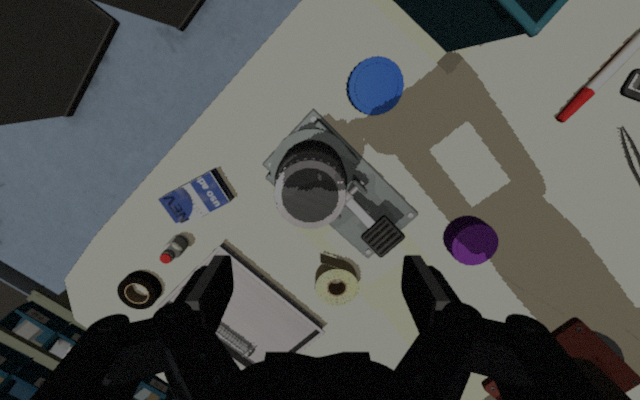

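The wrist view puts the lid's top circle at about (310,194), against a prediction of (312.7,194.7), so the lid position is confirmed to within 2–3 mm. The pad is at (382,236).

```bash
python3 - <<'E'
from cell import arm
from h import *
f=np.load("pics/w1.npz");K,X,im=f["K"],f["X"],f["img"]
g=cv2.medianBlur(cv2.cvtColor(im,cv2.COLOR_RGB2GRAY),5)
c=cv2.HoughCircles(g[130:250,250:370],cv2.HOUGH_GRADIENT,1,60,param1=80,param2=15,minRadius=30,maxRadius=40);print(c)
u,v=(310.5,194) if c is None else c[0,0,:2]+[250,130]
L=ray(K,X,u,v,.158);P=ray(K,X,382,236,.064);print(L,ray(K,X,310.5,194,.158),P,np.linalg.norm((L-P)[:2]))
s=arm.sense();M=R.from_rotvec(s['orientation']).as_matrix();print(1000*M.T@(np.array([L[0],L[1],.134])-s['tool_pos']))
E
```

```text
[[[60.5 42.5 32.7]]]
[ 0.62392152 -0.02620768  0.158     ] [ 0.61087106 -0.01119225  0.158     ] [ 0.48480144 -0.0045588   0.064     ] 0.1407944267197129
[ 18.8089736   -4.75711721 148.03777946]
```

Hough locked onto the lower edge of the lid, so its result is off. The two direct readings agree on the lid at (0.610, -0.0115) and the pad at (0.484, -0.005), 126 mm apart. Descending now.

```bash
python3 -m creep '{"steps": [[85,[-1,-4,40],0],[85,[-1,-4,80],0],[85,[-1,-4,110],0],[85,[-1,-4,125],0],[85,[-1,-4,135],0],[85,[-1,-4,142],0],[85,[-1,-4,147],0],[85,[-1,-4,150],0],[85,[-1,-4,150],0]]}'
```

```text
t: 2.75
tool_pos: [0.6113, -0.0108, 0.1328]
orientation: [-2.864, 1.291, -0.001]
force: [0.5, -0.4, 0.2]
opening: 0.0849
grasp_force: 0.0
```

```bash
python3 -m creep '{"steps": [[55,[0,0,0],0],[55,[0,0,0],0],[55,[0,0,0],0],[55,[0,0,0],0],[55,[0,0,0],0],[55,[0,0,0],0],[55,[0,0,0],0],[55,[0,0,0],0]]}'
```

```text
t: 3.55
tool_pos: [0.6122, -0.0107, 0.1337]
orientation: [-2.863, 1.291, -0.005]
force: [2.1, 2.3, 6.1]
opening: 0.0655
grasp_force: 66.4
```

```bash
python3 -m creep '{"steps": [[55,[0,0,-1],-0.06],[55,[0,0,-1],-0.16],[55,[0,0,-1],-0.26],[55,[0,0,-1],-0.36],[55,[0,0,-1],-0.46],[55,[0,0,-1],-0.56],[55,[0,0,-1],-0.66],[55,[0,0,-1],-0.76],[55,[0,0,-1],-0.86],[55,[0,0,-1],-0.96],[55,[0,0,-1],-1.06],[55,[0,0,-1],-1.16]]}'; python3 -c "
from cell import arm
s=arm.sense();print(s['moment'],s['joint_positions'].round(2))"
```

```text
t: 4.75
tool_pos: [0.6126, -0.0089, 0.134]
orientation: [-3.1, -0.495, -0.007]
force: [4.3, 7.2, 1.3]
opening: 0.0654
grasp_force: 66.8
[ 1.24415407 -0.6784516  -0.21719396] [-0.15  0.29  1.66  0.    1.19  1.11]
```

```bash
python3 -m creep '{"steps": [[55,[0,0,0],-0.1],[55,[0,0,0],-0.2],[55,[0,0,0],-0.3],[55,[0,0,0],-0.4],[55,[0,0,0],-0.5],[55,[0,0,0],-0.6],[55,[0,0,0],-0.7],[55,[0,0,0],-0.75],[55,[0,0,0],-0.75]]}'; python3 -c "
from cell import arm
s=arm.sense();print(s['moment'],s['joint_positions'].round(2))"
```

```text
t: 5.65
tool_pos: [0.6112, -0.0081, 0.1339]
orientation: [-2.704, -1.594, -0.004]
force: [1.7, 10.5, 4.6]
opening: 0.0658
grasp_force: 67.5
[ 1.42803872 -0.06331267  0.12133358] [-0.14  0.28  1.66  0.    1.2   0.36]
```

```bash
python3 -m creep '{"steps": [[55,[0,0,0],-0.08],[55,[0,0,0],-0.16],[55,[0,0,0],-0.24],[55,[0,0,0],-0.3],[55,[0,0,0],-0.3]]}'; python3 -c "
from cell import arm
s=arm.sense();print(s['moment'],s['joint_positions'].round(2))"
```

```text
t: 6.15
tool_pos: [0.6109, -0.0079, 0.1339]
orientation: [-2.435, -1.98, -0.004]
force: [-0.5, 10.3, 5.0]
opening: 0.0655
grasp_force: 67.5
[1.5536754  0.08507353 0.06064239] [-0.14  0.28  1.66  0.    1.2   0.06]
```

```bash
python3 -m creep '{"steps": [[55,[0,0,0],-0.06],[55,[0,0,0],-0.12],[55,[0,0,0],-0.18],[55,[0,0,0],-0.22],[55,[0,0,0],-0.22]]}'; python3 -c "
from cell import arm
s=arm.sense();print(s['moment'],s['joint_positions'].round(2))"
```

```text
t: 6.65
tool_pos: [0.6108, -0.007, 0.1339]
orientation: [-2.205, -2.231, -0.007]
force: [0.0, 14.1, 7.1]
opening: 0.0654
grasp_force: 66.5
[ 2.05383206  0.1722235  -0.91715706] [-0.14  0.28  1.66  0.01  1.2  -0.16]
```

The moment about z jumped to -0.9, so the stop is reached at about 138°. I'll try a gentle lift.

```bash
python3 -m creep '{"steps": [[55,[0,0,-2],0.02],[55,[0,0,-4],0.03],[55,[0,0,-6],0.03],[55,[0,0,-8],0.03],[55,[0,0,-8],0.03]]}'; python3 -c "
from cell import arm
from h import *
s=arm.sense();print(s['moment'],s['joint_positions'].round(2),R.from_rotvec(s['orientation']).as_matrix().round(3))"
```

```text
t: 7.15
tool_pos: [0.6093, -0.0076, 0.1379]
orientation: [-2.236, -2.198, -0.001]
force: [4.0, 8.9, -8.8]
opening: 0.0653
grasp_force: 72.1
[ 1.53309794 -0.58146842  0.03759582] [-0.14  0.28  1.66  0.    1.21 -0.13] [[ 0.017  1.    -0.004]
 [ 1.    -0.017  0.005]
 [ 0.005 -0.004 -1.   ]]
```

```bash
python3 -m creep '{"steps": [[55,[2,0,-2],0],[55,[3,0,-5],0],[55,[3,0,-8],0],[55,[3,0,-8],0]]}'; python3 -c "
from cell import arm
s=arm.sense();print(s['moment'],s['effort'].round(2))"
```

```text
t: 7.55
tool_pos: [0.6097, -0.0078, 0.1476]
orientation: [-2.24, -2.199, 0.004]
force: [0.9, -0.3, -5.1]
opening: 0.0651
grasp_force: 73.0
[-0.01769195 -0.05555733  0.01222711] [ 3.000e-02 -5.190e+01 -3.845e+01 -3.000e-02  3.000e-02  0.000e+00]
```

The lid is free, with only its weight of about 5 N on the wrist. I'll lift it clear and carry it to the bare spot.

```bash
python3 -m creep '{"steps": [[55,[0,0,-15],0],[55,[0,0,-35],0],[55,[0,0,-55],0],[55,[-20,-16,-55],0],[55,[-50,-40,-55],0],[55,[-85,-67,-55],0],[55,[-120,-95,-55],0],[55,[-155,-122,-55],0],[55,[-180,-142,-55],0],[55,[-192,-150,-55],0],[55,[-192,-150,-55],0]]}'; python3 - <<'E'
from cell import grab_frame
import cv2
f=grab_frame("top");cv2.imwrite("pics/t2.png",cv2.resize(f["img"][120:280,260:460,::-1],None,fx=3,fy=3))
E
```

```text
t: 8.65
tool_pos: [0.4568, -0.1983, 0.2052]
orientation: [2.244, 2.198, 0.0]
force: [-0.4, 1.1, -5.1]
opening: 0.0654
grasp_force: 73.0
```

View pics/t2.png

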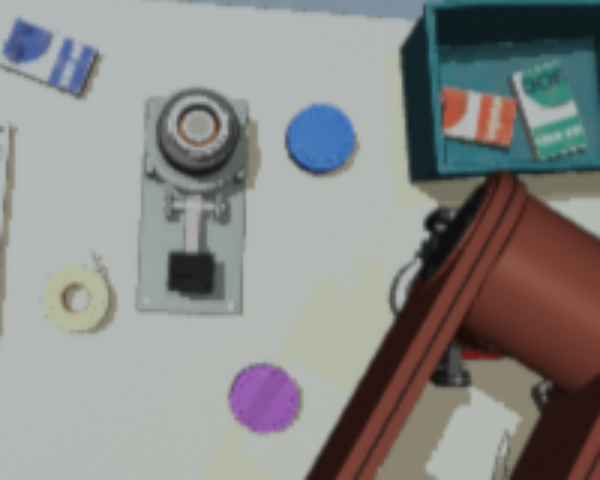

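The lid is in the gripper and the pot is open, with the vial closure visible at crop (200,126), which is (326.7,162) in the full image. Lowering the lid.

```bash
python3 -m creep '{"steps": [[55,[0,0,40],0],[55,[0,0,80],0],[55,[0,0,120],0],[55,[0,0,150],0],[55,[0,0,170],0],[55,[0,0,182],0],[55,[0,0,188],0],[55,[0,0,191],0],[55,[0,0,191],0]]}'
```

```text
t: 9.6
tool_pos: [0.4584, -0.1972, 0.014]
orientation: [2.24, 2.201, 0.001]
force: [0.0, -1.2, -4.8]
opening: 0.0653
grasp_force: 72.9
```

```bash
python3 -m creep '{"steps": [[55,[0,0,1],0],[55,[0,0,2],0],[55,[0,0,3],0],[55,[0,0,4],0],[55,[0,0,4],0]]}'
```

```text
t: 10.1
tool_pos: [0.458, -0.1974, 0.0106]
orientation: [2.241, 2.201, 0.0]
force: [-3.6, 2.8, 6.2]
opening: 0.0652
grasp_force: 73.9
```

Contact: the force rose from -4.8 to +6.2 N. Release and lift.

```bash
python3 -m creep '{"steps": [[85,[0,0,0],0],[85,[0,0,0],0],[85,[0,0,0],0],[85,[0,0,0],0],[85,[0,0,0],0],[85,[0,0,-3],0],[85,[0,0,-15],0],[85,[0,0,-45],0],[85,[0,0,-90],0],[85,[0,0,-130],0],[85,[0,0,-150],0],[85,[0,0,-150],0]]}'; python3 - <<'E'
from cell import arm,grab_frame
from h import *
s=arm.sense();f=grab_frame("wrist");X=wrist_ext(f,s);K=f["intrinsics"]
np.savez("pics/w3.npz",img=f["img"],K=K,X=X);cv2.imwrite("pics/w3.png",f["img"][:,:,::-1])
t=np.load("pics/top0.npz");print("vialaxis top",ray(t["intrinsics"],t["extrinsics"],326.7,162,.142))
E
```

```text
t: 11.3
tool_pos: [0.4601, -0.1986, 0.1645]
orientation: [2.235, 2.195, 0.003]
force: [-0.7, 0.7, -0.4]
opening: 0.0852
grasp_force: 0.0
vialaxis top [ 0.6110756  -0.01181728  0.142     ]
```

View pics/w3.png

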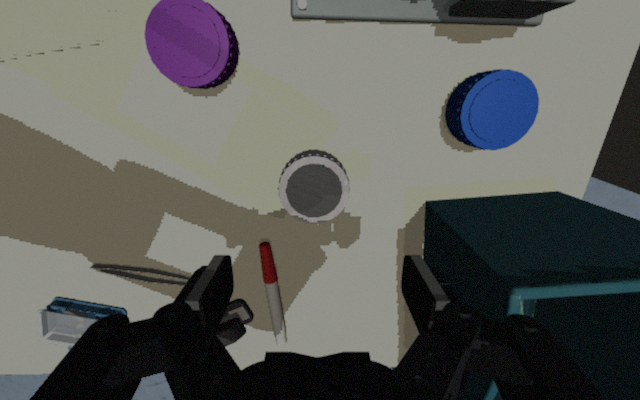

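The lid lies flat and upright on the bare table at (313,186), clear of the marker and the bin. Next I'll close the fingers and move above the pad.

```bash
python3 -m creep '{"steps": [[0,[30,4,0],0],[0,[70,8,0],0],[0,[110,12,0],0],[0,[150,16,0],0],[0,[180,20,10],0],[0,[193,21,30],0],[0,[193,21,50],0],[0,[193,21,65],0],[0,[193,21,72],0],[0,[193,21,75],0],[0,[193,21,75],0]]}';  python3 - <<'E'
from cell import arm,grab_frame
from h import *
f=grab_frame("side");K,X=f["intrinsics"],f["extrinsics"]
u,v=map(int,proj(K,X,[.5,-.006,.08]));print(u,v)
cv2.imwrite("pics/s4.png",cv2.resize(f["img"][v-60:v+60,u-80:u+80,::-1],None,fx=4,fy=4,interpolation=cv2.INTER_CUBIC))
E
```

```text
t: 12.45
tool_pos: [0.4816, -0.0046, 0.0839]
orientation: [-2.241, -2.2, 0.001]
force: [0.2, -0.1, 0.9]
opening: 0.0003
grasp_force: 0.0
318 214
```

View pics/s4.png

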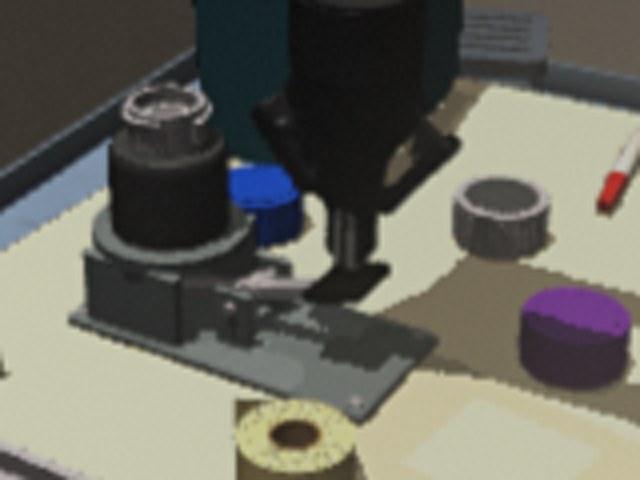

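The closed fingertips stand just above the pad's centre (crop (345,270)). The lid is seen flat on the table at (500,215). Pressing down slowly.

```bash
python3 -m creep '{"steps": [[0,[0,2,5],0],[0,[0,2,9],0],[0,[0,2,13],0],[0,[0,2,17],0],[0,[0,2,21],0],[0,[0,2,25],0],[0,[0,2,29],0],[0,[0,2,33],0],[0,[0,2,37],0],[0,[0,2,40],0],[0,[0,2,43],0],[0,[0,2,43],0]]}'
```

```text
t: 13.7
tool_pos: [0.4832, -0.0045, 0.0409]
orientation: [-2.24, -2.2, 0.002]
force: [-2.4, -0.2, 1.8]
opening: -0.0004
grasp_force: 1.2
```

```bash
python3 -m creep '{"steps": [[0,[0,0,2],0],[0,[0,0,4],0],[0,[0,0,6],0],[0,[0,0,7],0],[0,[0,0,7],0]]}'
```

```text
t: 14.2
tool_pos: [0.4841, -0.0046, 0.0359]
orientation: [-2.241, -2.201, 0.001]
force: [-9.6, 0.6, 20.0]
opening: -0.0001
grasp_force: 10.9
```

20 N at the stop, well above the 5–7 N that moves the lever. I'll retract, rise and move over the pot, stopping short so the vial can be seen.

```bash
python3 -m creep '{"steps": [[0,[0,0,-10],0],[0,[0,0,-40],0],[0,[0,0,-85],0],[60,[0,0,-130],0],[60,[0,0,-175],0],[60,[0,0,-215],0],[60,[0,30,-235],0],[60,[-2,65,-240],0],[60,[-3,100,-240],0],[60,[-4,120,-240],0],[60,[-4,126,-240],0],[60,[-4,126,-240],0]]}'; python3 - <<'E'
from cell import arm,grab_frame
from h import *
for i in range(2):
    s=arm.sense();f=grab_frame("wrist")
X=wrist_ext(f,s);K=f["intrinsics"];print(s["tool_pos"],R.from_rotvec(s["orientation"]).as_matrix().round(3))
np.savez("pics/w5.npz",img=f["img"],K=K,X=X)
u,v=map(int,proj(K,X,[.6105,-.009,.177]));print(u,v)
y0,x0=max(v-75,0),max(u-100,0);print(x0,y0)
cv2.imwrite("pics/w5.png",cv2.resize(f["img"][y0:y0+150,x0:x0+200,::-1],None,fx=4,fy=4))
E
```

```text
t: 15.4
tool_pos: [0.6101, -0.0108, 0.2737]
orientation: [-2.241, -2.201, 0.001]
force: [-0.3, 0.1, 0.6]
opening: 0.0601
grasp_force: 0.0
[ 0.60948421 -0.01067585  0.27385375] [[ 0.018  1.    -0.001]
 [ 1.    -0.018  0.   ]
 [ 0.    -0.001 -1.   ]]
319 200
219 125
```

View pics/w5.png

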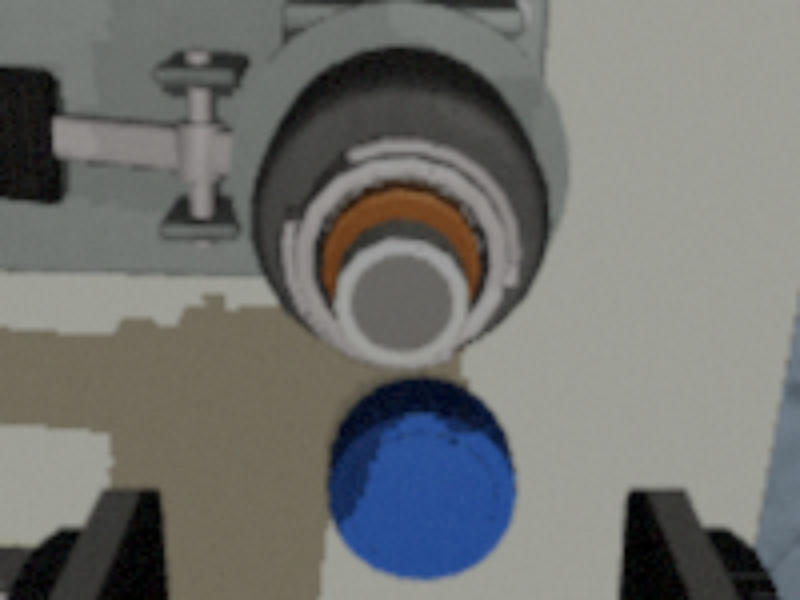

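The vial is raised and upright in the pot. Its closure centre is at full-image (319.5,200) against a prediction of (319,200), so the axis is at (0.6105, -0.009). I'll descend and grip the closure.

```bash
python3 -m creep '{"steps": [[60,[1,0,35],0],[60,[2,0,65],0],[60,[2,0,85],0],[60,[2,0,95],0],[60,[2,0,100],0],[60,[2,0,100],0],[20,[2,0,100],0],[20,[2,0,100],0],[20,[2,0,100],0],[20,[2,0,100],0],[20,[2,0,100],0],[20,[2,0,100],0]]}'
```

```text
t: 16.7
tool_pos: [0.6107, -0.0089, 0.1752]
orientation: [2.24, 2.2, 0.002]
force: [1.3, -0.8, 4.0]
opening: 0.0254
grasp_force: 59.0
```

```bash
python3 -m creep '{"steps": [[20,[0,0,-3],0],[20,[0,0,-8],0],[20,[0,0,-14],0],[20,[0,0,-20],0],[20,[0,0,-20],0]]}'; python3 - <<'E'
from cell import arm,grab_frame
from h import *
s=arm.sense();f=grab_frame("side");K,X=f["intrinsics"],f["extrinsics"]
u,v=map(int,proj(K,X,[.61,-.009,.17]));print(u,v)
cv2.imwrite("pics/s6.png",cv2.resize(f["img"][v-60:v+60,u-80:u+80,::-1],None,fx=4,fy=4,interpolation=cv2.INTER_CUBIC))
E
```

```text
t: 17.2
tool_pos: [0.6105, -0.0089, 0.1956]
orientation: [2.24, 2.2, 0.002]
force: [-0.6, 0.1, -0.7]
opening: 0.0253
grasp_force: 59.1
279 170
```

View pics/s6.png

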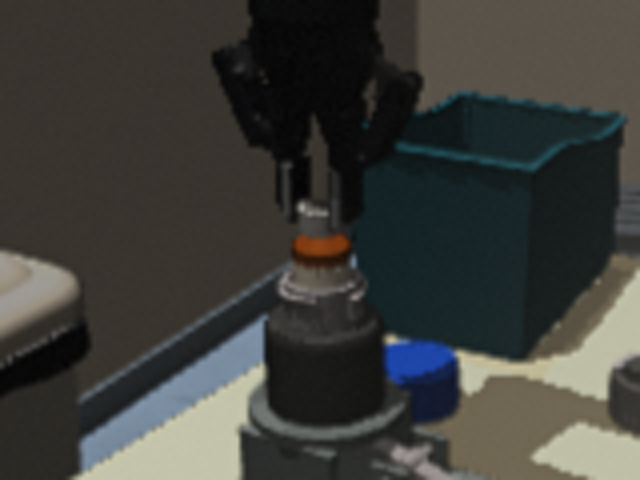

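The side crop shows the vial clearly raised and upright, held by its closure at (315,220). I'll lift it fully out and carry it to the tray.

```bash
python3 -m creep '{"steps": [[20,[0,0,-10],0],[20,[0,0,-22],0],[20,[0,0,-34],0],[20,[0,0,-46],0],[20,[0,0,-56],0],[20,[0,0,-62],0],[20,[0,0,-62],0]]}'; python3 -m creep '{"steps": [[20,[10,-4,0],0],[20,[28,-12,0],0],[20,[52,-22,0],0],[20,[78,-33,0],0],[20,[104,-45,0],0],[20,[130,-56,0],0],[20,[156,-67,0],0],[20,[182,-78,0],0],[20,[206,-89,0],0],[20,[224,-97,0],0],[20,[232,-100,0],0],[20,[232,-100,0],0]]}'
```

```text
t: 17.95
tool_pos: [0.6105, -0.0089, 0.2578]
orientation: [2.24, 2.2, 0.002]
force: [0.2, 1.0, -1.2]
opening: 0.025
grasp_force: 59.3
t: 19.15
tool_pos: [0.5129, 0.2265, 0.2559]
orientation: [-2.238, -2.204, 0.001]
force: [0.1, -0.1, -0.5]
opening: 0.0255
grasp_force: 59.3
```

```bash
python3 - <<'E'
from cell import arm,grab_frame
from h import *
s=arm.sense();print(s["tool_pos"],s["force"],s["opening"])
f=grab_frame("side");K,X=f["intrinsics"],f["extrinsics"]
u,v=map(int,proj(K,X,[.515,.225,.16]));print(u,v,proj(K,X,[.515,.225,.18]))
y0,x0=max(v-75,0),max(u-100,0)
cv2.imwrite("pics/s7.png",cv2.resize(f["img"][y0:y0+150,x0:x0+200,::-1],None,fx=4,fy=4,interpolation=cv2.INTER_CUBIC))
E
```

```text
[0.51288688 0.22647696 0.25589185] [ 0.1480795  -0.14203393 -0.45912024] 0.02549626761487597
255 229 (np.float64(254.81840987606518), np.float64(219.9123517833416))
```

View pics/s7.png

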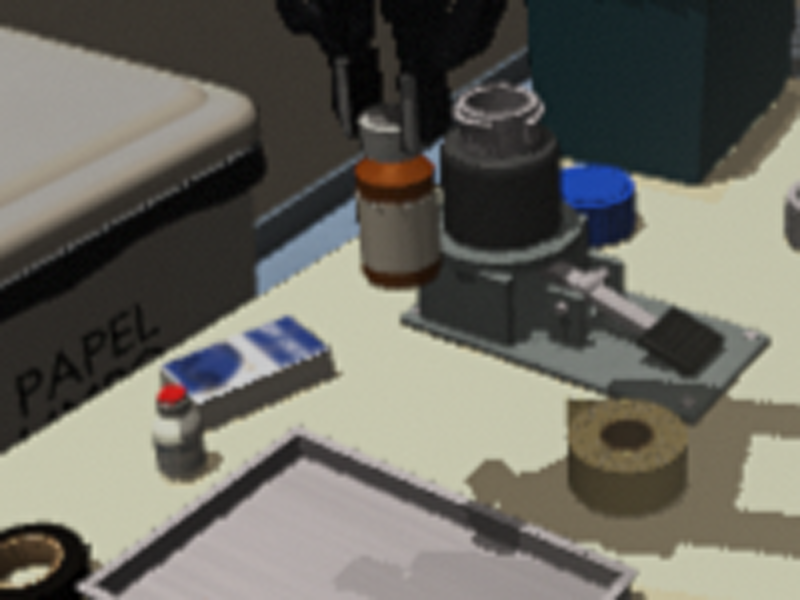

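The vial hangs upright at crop (400,215), well clear of everything. Lowering into the tray.

```bash
python3 -m creep '{"steps": [[20,[0,0,20],0],[20,[0,0,45],0],[20,[0,0,75],0],[20,[0,0,105],0],[20,[0,0,130],0],[20,[0,0,148],0],[20,[0,0,160],0],[20,[0,0,167],0],[20,[0,0,171],0],[20,[0,0,173],0],[20,[0,0,173],0]]}'
```

```text
t: 20.3
tool_pos: [0.5146, 0.2251, 0.0839]
orientation: [2.241, 2.201, 0.001]
force: [-0.0, 0.5, -1.1]
opening: 0.0252
grasp_force: 59.4
```

```bash
python3 -m creep '{"steps": [[20,[0,0,1],0],[20,[0,0,2],0],[20,[0,0,3],0],[20,[0,0,3],0]]}'
```

```text
t: 20.7
tool_pos: [0.5141, 0.225, 0.0803]
orientation: [2.241, 2.201, 0.0]
force: [0.8, -0.2, -1.2]
opening: 0.0251
grasp_force: 59.4
```

```bash
python3 -m creep '{"steps": [[20,[0,0,1],0],[20,[0,0,2],0],[20,[0,0,2],0]]}'
```

```text
t: 21.0
tool_pos: [0.5147, 0.2252, 0.0802]
orientation: [2.241, 2.201, 0.001]
force: [-4.6, -0.8, 11.8]
opening: 0.0251
grasp_force: 60.6
```

The vial is on the tray floor (force went to +12 N). I'll relax slightly, open slowly, and rise.

```bash
python3 -m creep '{"steps": [[20,[0,0,-1],0],[28,[0,0,-1],0],[34,[0,0,-1],0],[45,[0,0,-1],0],[60,[0,0,-1],0],[60,[0,0,-1],0],[60,[0,0,-10],0],[60,[0,0,-30],0],[60,[0,0,-70],0],[60,[0,0,-110],0],[60,[0,0,-140],0],[60,[0,0,-140],0]]}'; python3 - <<'E'
from cell import arm,grab_frame
from h import *
f=grab_frame("side");K,X=f["intrinsics"],f["extrinsics"]
u,v=map(int,proj(K,X,[.515,.225,.05]));print(u,v)
cv2.imwrite("pics/s8.png",cv2.resize(f["img"][150:350,150:410,::-1],None,fx=3,fy=3,interpolation=cv2.INTER_CUBIC))
for n in"x": print(arm.sense()["force"])
E
```

```text
t: 22.2
tool_pos: [0.5173, 0.2259, 0.2251]
orientation: [2.237, 2.198, 0.015]
force: [0.5, 0.4, 0.8]
opening: 0.06
grasp_force: 0.0
258 276
[ 0.71323517  0.63644705 -0.40050455]
```

View pics/s8.png

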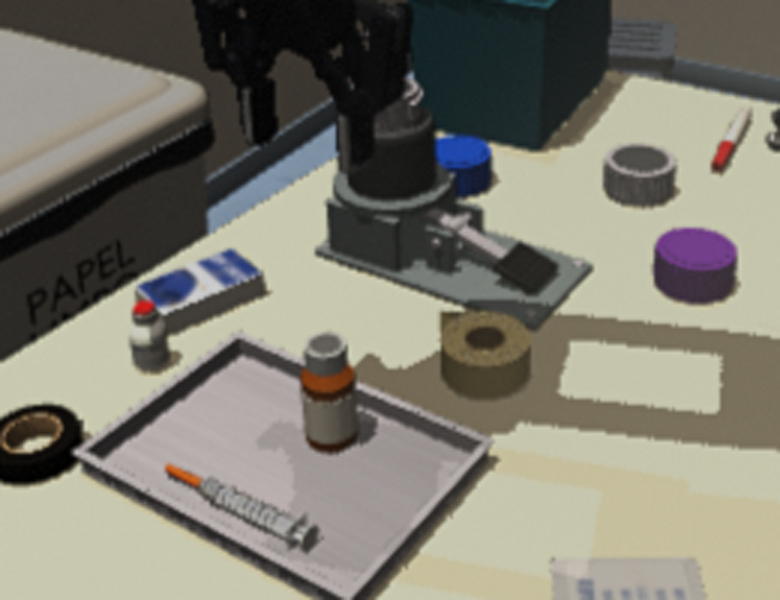

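The vial stands upright in the tray at crop (330,395), the lid lies flat at (640,175), the bystanders look undisturbed, and the gripper is clear. Handing in.

```bash
python3 -m creep '{"steps": [[60,[0,0,0],0],[60,[0,0,0],0],[60,[0,0,0],0]]}'; python3 -c "
from cell import job;print(job.sign_off())"
```

```text
t: 22.55
tool_pos: [0.5132, 0.2247, 0.2166]
orientation: [-2.24, -2.2, 0.004]
force: [-0.4, 0.4, 0.1]
opening: 0.0597
grasp_force: 0.0
the job is handed in; nothing more can be done
None
```

The lid is off and flat on the bare table, the lever was pressed to its stop at about 20 N, and the vial stands upright in the tray; I handed the job in at about 22.6 s, and no verdict was returned.

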